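# Set the pail tally back to nil

### The job

The wash is finished, so set the pail tally on the bench back to nil: with a fingertip, flick the lobed thumbwheel that sticks out of the front of its case on by whole clicks, clockwise seen from above, until the long raised bar on its face points at the fixed wedge on the case and the wheel rests in that click, without running past it. Push lightly, without pinching or forcing the wheel, leave the brush, soap, dipper and pail where they are, and finish with the hand clear of everything.

Things in the scene. Friction and masses are not known exactly. Their poses are not given: they have to be found in the camera images.
- tally: Grey plastic case, 106 x 150 mm, 54 mm high, 194 mm over its screw ears, fixed. Origin: on the bench under the wheel's axle; x from the axle to the rear (pointer) side, y to the left of x, z up. Its open front faces -x, about towards the robot. It reaches from x = -30 to +76 mm (base 28 mm high, walls and a bezel above); in front of x = -30 mm only the wheel overhangs the bare bench.
- wheel (a joint): Turn of the thumbwheel, rad: 0 at nil (bar at wedge), grows clockwise seen from above (front lobes move to the case's +y). Starts 2, 3 or 4 clicks of 0.785 below 0. A click stop holds it at each click, one lobe then pointing straight to the front (case -x), the next at 45 degrees either side. About 1.5 N at a lobe tip moves it; past half a click it snaps on by itself, short of that it falls back.
- tally_axle (a point): Centre of the flat black thumbwheel, on its upright axle at half its thickness, 38 mm above the bench; axes as the case. The wheel is 14 mm thick (31 to 45 mm above the bench), its disc 92 mm across with eight lobes every 45 degrees, 9 mm wide with round ends, standing out 12 mm, 116 mm across their tips. It overhangs the case's front by 28 mm.
- nil_bar_tip (a point): outer end of the long white raised bar on the wheel's face (40 mm long, 7 mm wide, radial, ending 51 mm from the axle above one lobe); turns with the wheel. Dots by the other lobes, one to seven, count pails
- tally_wedge (a point): tip of the fixed white wedge moulded on the rear bezel, 50 mm behind the axle (case +x), 54 mm above the bench, pointing to the axle; at nil the bar tip lies just under it
- brush_mid (a point): scrub brush, loose, 150 x 56 mm and 76 mm high, bristles down with a black soft-grip bow on top; point 35 mm up in its middle, x along its length. Leave alone
- soap_mid (a point): loose soap bar, 88 x 56 x 28 mm; its centre, x along its length. Leave alone
- dipper_mid (a point): loose pink dipper, cup 140 mm across and 85 mm high, with a flat handle at rim height reaching 194 mm from the cup's axis in its -x direction; point on the cup's axis half-way up. Leave alone
- pail_mid (a point): loose empty blue pail, 256 mm across the rim (280 mm with the folded-down wire handle) and 215 mm high; point on its axis half-way up. Leave alone

How it is judged:
By the outcome, as a careful person would: the job done as asked, in the order asked, and still so for the second after the job is handed in, with the robot touching nothing.
It also fails if it takes over 48 s, if anything falls off the work surface, if the arm or the gripper's body presses on something with over 40 N, if the wrist force passes 120 N, or if a joint passes its speed limit or range.

### The arm

A 6-joint arm with a two-finger parallel gripper is mounted at the origin on the work surface. World frame = base frame: x ahead of the robot, y to its left, z up, the work surface at z = 0. Lengths are in mm, angles in rad, forces in N, time in s.
With the tool pointing down it reaches from about 300 to 775 mm from the base axis. Payload 14.6 kg.
Tool frame: the origin (TCP) lies at the centre of the arm's flange, where the gripper is bolted on; the fingertips stand 199 mm ahead of it and the grasp point (between the pads) lies 180 mm ahead of it; z points along the fingers, y is the line along which they close (so a half turn about z gives the same grasp; the last joint's range is limited). The gripper opens to 94 mm and grips with 3 to 60 N. Pads are 16 mm wide; open, the fingers measure 119 mm over their backs; the gripper's body (75 mm by 177 mm) begins 78 mm behind the grasp point.
Start: joints at [1.044, 0.3, 1.521, -0, 1.321, -0.067], TCP at [244.07, 492.87, 404.646] pointing down, gripper open.
Joint ranges: [-3.03, 3.03], [-0.79, 2.21], [0.23, 2.52], [-1.04, 4.18], [0, 3.07], [-2.55, 2.55]. Speed limits (rad/s): [2.22, 2.22, 2.57, 3.14, 3.14, 3.14].

### API

Orientations are given as [roll, pitch, yaw] about the fixed x, y, z axes, in that order (R = Rz(yaw) Ry(pitch) Rx(roll)).
In Python, from cell import manip, optics, workorder gives the robot as it stands.
- The arm moves only by the tool step_arm, never from a script. Its argument "increments" is a list that holds one entry, the list of rows, each a list of 7 numbers: the turn, a rotation vector about the tool's x, y, z as a fraction of full scale, then the shift along the tool's x, y, z as a fraction of full scale, then the closure, from -1 (fully open) to 1 (shut). In form: [[[wx, wy, wz, tx, ty, tz, fingers], ...]]. A call has 1 to 5 rows; each row shifts and turns the commanded pose from where the row before left it, along the tool's axes as they then stand; what a row does not reach is not made up. Full scale, the value 1, is 40 mm for a shift and 45 degrees for a turn. A row lasts 1/10 s, in which the tool goes at most 50 mm and 8.59 degrees, less where a joint would pass 70% of its speed; a pose out of reach is approached as far as the arm can. A call with a number of a shift or a turn outside -1 to 1 is refused whole. A call with a gripper value outside its range is refused whole. The fingers move at their own pace and stop on an object; "newtons" is the grip in N (left out, the last holds). Time passes only in rows, so rows that do not move let the fingers close. It gives the time, the measured TCP pose, the force, the opening and the grip force at its end, in the units of the state.
- manip.read_state(): the state, without advancing time (a new reading comes with each control period).
- optics.camera(name): name is "scene" or "top" or "wrist"; returns a dict with "frame" (480x640x3 uint8, red, green, blue), "range_z" (480x640 float32, mm along the optical axis (not along the pixel's ray), 0 where there is no reading), "mtx" (3x3 intrinsics, pixels), "cam_to_world" (4x4, takes a point from camera to world coordinates). Camera axes: x right, y down, z forward; pixel columns grow to the right and rows downward; lengths in mm; the calibration is good to about 2 mm. A picture is of the moment at which its call begins.
- workorder.sign_off(): hands the job in; it is judged then, once.
The state is a dict: "clock": time; "joints": joint angles; "qd": joint speeds; "effort": joint torques, N m; "eef_pos": TCP position; "eef_rot": TCP orientation; "wrist_force": force on the tool from outside, world axes, zero at the start; "moment": the same for the moment, N m; "finger_gap": finger opening in mm; "finger_force": force on a finger pad.
Only numpy, scipy, OpenCV 4.12 (cv2) and the standard library are available. Lean on these libraries where they do the work, as an engineer would, in place of code of your own. Each camera call takes 0.05 s, during which the arm holds its last target. There are 200 camera calls.

## Working session

There is one attempt and no reset: what is moved stays moved. The work goes in short steps, Python scripts to look and compute and a tool call to move; the robot and the scene stay as the last step left them, time stands still between calls to the robot, and variables do not carry over. Pictures are saved under pics/ and viewed, at most 10 in all, crops included, and the job is handed in when it is done.

Besides the shell and the picture viewer there is one more tool, called after "Call:" as a command line: name --argument value ..., lists and objects as JSON in quotes. step_arm: Moves the arm, as the interface text tells. Its arguments: {"type":"object","properties":{"increments":{"type":"array","items":{"type":"array","items":{"type":"array","items":{"type":"number"}}}},"newtons":{"type":"number"}},"required":["increments"]}

```bash
ls; mkdir -p pics
python3 - <<'E'
from cell import manip, optics
import cv2, numpy as np
s=manip.read_state(); print({k:np.round(v,3).tolist() for k,v in s.items()})
a=[]
for n in ("scene","top"):
    c=optics.camera(n); np.savez(f"pics/{n}0.npz",**c); cv2.imwrite(f"pics/{n}0.png",c["frame"][:,:,::-1]); print(n,c["mtx"].round(1).tolist(),c["cam_to_world"].round(3).tolist())
E
```

```text
pics
{'clock': 0.0, 'joints': [1.044, 0.3, 1.522, -0.0, 1.321, -0.067], 'qd': [0.001, -0.0, -0.0, -0.0, -0.001, 0.0], 'effort': [0.0, -53.179, -35.275, 0.071, 0.024, -0.0], 'eef_pos': [244.062, 492.852, 404.079], 'eef_rot': [-3.14, -0.0, 2.682], 'wrist_force': [-0.094, -0.633, 0.408], 'moment': [0.014, 0.015, 0.013], 'finger_force': 0.0, 'finger_gap': 93.813}
scene [[530.9, 0.0, 320.4], [0.0, 530.9, 245.8], [0.0, 0.0, 1.0]] [[0.464, 0.707, -0.534, 1343.433], [0.886, -0.373, 0.276, -418.564], [-0.004, -0.601, -0.799, 1285.536], [0.0, 0.0, 0.0, 1.0]]
top [[568.4, 0.0, 316.9], [0.0, 568.4, 232.0], [0.0, 0.0, 1.0]] [[0.004, -0.993, 0.12, 385.141], [-1.0, -0.005, -0.003, -30.614], [0.003, -0.12, -0.993, 1739.148], [0.0, 0.0, 0.0, 1.0]]
```

View pics/top0.png

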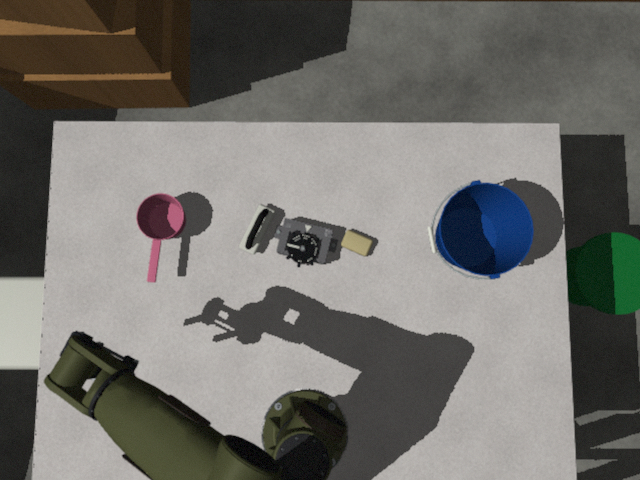

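View pics/scene0.png

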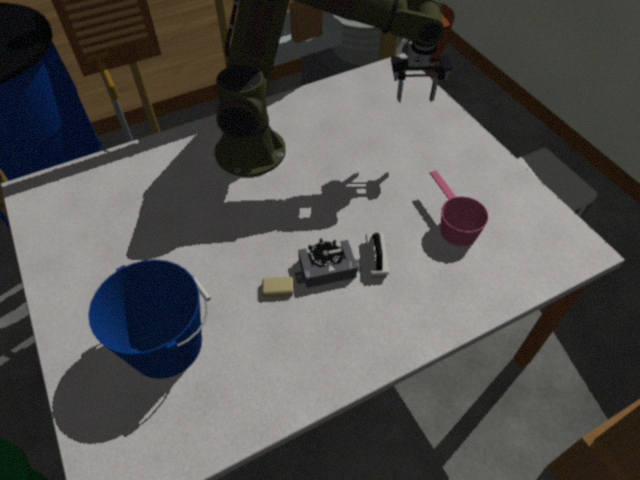

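The top view shows the tally at about (303,245), with the brush to its left at (260,230) and the soap to its right at (358,242). The scene view shows the same layout, with the case's front facing the robot. I'll zoom in and measure.

```bash
cat > h.py <<'E'
import numpy as np, cv2
def cast(c,uv,z):
    uv=np.atleast_2d(np.asarray(uv,float)); K=c["mtx"];T=c["cam_to_world"]
    d=(T[:3,:3]@np.linalg.inv(K)@np.c_[uv,np.ones(len(uv))].T).T; o=T[:3,3]
    return o+d*((z-o[2])/d[:,2])[:,None]
def proj(c,P):
    P=np.atleast_2d(P);T=c["cam_to_world"]; q=(P-T[:3,3])@T[:3,:3]; q=q@c["mtx"].T; return q[:,:2]/q[:,2:]
E
python3 - <<'E'
from h import *
c=dict(np.load("pics/top0.npz")); f=c["frame"]
x0,y0=263,205
cv2.imwrite("pics/topc.png",cv2.resize(f[y0:y0+65,x0:x0+80,::-1],None,fx=9,fy=9,interpolation=cv2.INTER_CUBIC))
print(cast(c,[[303,247],[307,229],[260,230],[358,242]],45).round(1))
E
```

```text
[[ 545.     6.4   45. ]
 [ 599.3   -5.2   45. ]
 [ 595.7  135.9   45. ]
 [ 560.8 -158.3   45. ]]
```

View pics/topc.png

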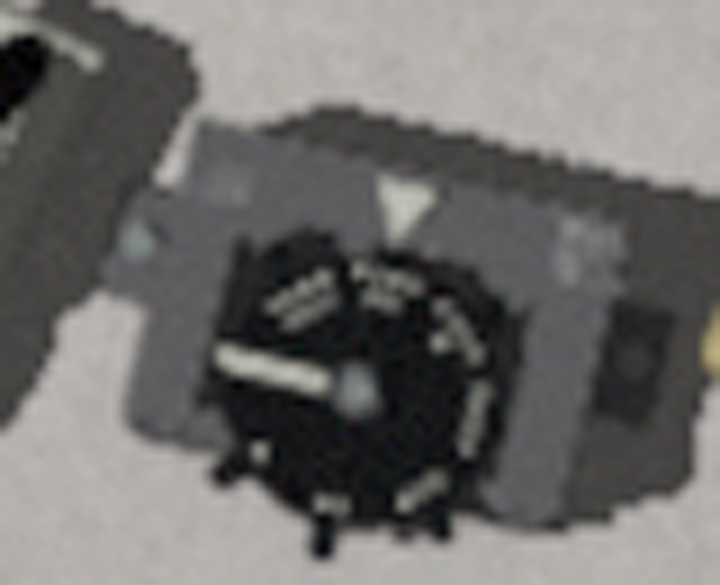

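The white bar points to case left (+y) at crop (220,357). The axle is at (355,390) and the wedge tip at (395,240), so nil is 90° clockwise, which is two clicks. Next I'll work out the rough pose and take a closer look with the wrist camera.

Run:
```python
from h import *
from cell import optics
c=dict(np.load("pics/top0.npz"))
px=lambda u,v:[263+(u+.5)/9-.5,205+(v+.5)/9-.5]
A=cast(c,px(355,390),47)[0]; W=cast(c,px(397,243),54)[0]; B=cast(c,px(218,355),46)[0]
d=W-A; print(A.round(1),W.round(1),B.round(1),"len",np.hypot(*d[:2]),"ang",np.degrees(np.arctan2(d[1],d[0])), "bar len",np.hypot(*(B-A)[:2]),np.degrees(np.arctan2(*(B-A)[1::-1])))
w=optics.camera("wrist"); np.savez("pics/w0.npz",**w); T=w["cam_to_world"]; print(w["mtx"].round(1).tolist(),T.round(3).tolist())
cv2.imwrite("pics/w0.png",w["frame"][:,:,::-1])
```

```text
[542.1   9.3  47. ] [590.5  -4.4  54. ] [553.7  55.   46. ] len 50.299059202052476 ang -15.846756916371575 bar len 47.10286856592792 75.78690921617412
[[369.5, 0.0, 318.3], [0.0, 369.5, 242.7], [0.0, 0.0, 1.0]] [[0.443, 0.86, 0.253, 169.486], [0.896, -0.425, -0.126, 529.927], [-0.001, 0.283, -0.959, 385.175], [0.0, 0.0, 0.0, 1.0]]
```

View pics/w0.png

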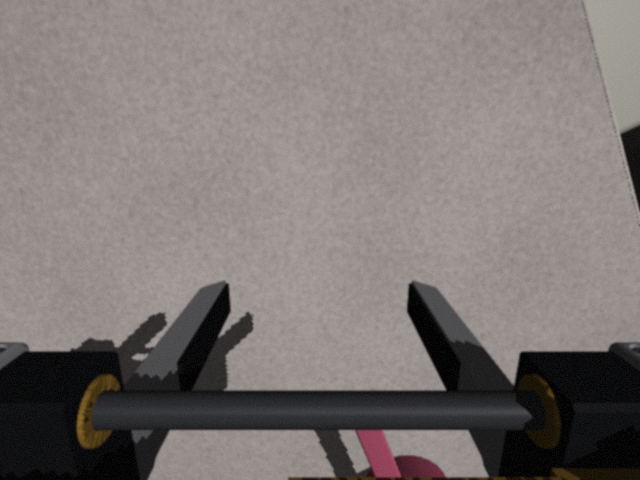

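The measured axle-to-wedge distance is 50.3 mm against the stated 50, and the bar is at right angles to it. The wrist picture shows only the bare bench and the fingers, with tips at (220,290) and (415,290). I'll turn the tool to yaw ≈ 75° and close the fingers.

Call:
step_arm --increments '[[[0,0,0.175,0,0,0,1],[0,0,0.175,0,0,0,1],[0,0,0.175,0,0,0,1],[0,0,0.175,0,0,0,1],[0,0,0.175,0,0,0,1]]]' --newtons 5

```text
clock: 0.65
eef_pos: [244.1, 492.9, 404.4]
eef_rot: [-3.141, 0.0, 1.989]
wrist_force: [-0.7, -0.3, 0.2]
finger_gap: 57.6
finger_force: 0.0
```

Call:
step_arm --increments '[[[0,0,0.175,0,0,0,1],[0,0,0.175,0,0,0,1],[0,0,0.175,0,0,0,1],[0,0,0.175,0,0,0,1],[0,0,0.175,0,0,0,1]]]'

```text
clock: 1.15
eef_pos: [244.0, 492.9, 404.4]
eef_rot: [-3.141, 0.001, 1.302]
wrist_force: [-0.4, 0.0, 0.3]
finger_gap: 17.5
finger_force: 0.0
```

Call:
step_arm --increments '[[[0,0,0,-0.68,0.534,0.09,1],[0,0,0,-0.68,0.534,0.09,1],[0,0,0,-0.68,0.534,0.09,1],[0,0,0,-0.68,0.534,0.09,1],[0,0,0,-0.68,0.534,0.09,1]]]'

```text
clock: 1.65
eef_pos: [312.0, 332.4, 386.4]
eef_rot: [-3.141, 0.0, 1.308]
wrist_force: [1.0, 0.0, 0.1]
finger_gap: 0.4
finger_force: 0.0
```

Call:
step_arm --increments '[[[0,0,0,-0.68,0.534,0.09,1],[0,0,0,-0.68,0.534,0.09,1],[0,0,0,-0.68,0.534,0.09,1],[0,0,0,-0.68,0.534,0.09,1],[0,0,0,-0.68,0.534,0.09,1]]]'

```text
clock: 2.15
eef_pos: [379.7, 173.3, 368.5]
eef_rot: [3.142, 0.0, 1.307]
wrist_force: [-0.0, 0.4, -0.4]
finger_gap: 0.5
finger_force: 0.0
```

Call:
step_arm --increments '[[[0,0,0,-0.68,0.534,0.09,1],[0,0,0,-0.68,0.534,0.09,1],[0,0,0,-0.68,0.534,0.09,1],[0,0,0,-0.68,0.534,0.09,1],[0,0,0,-0.68,0.534,0.09,1]]]'

```text
clock: 2.65
eef_pos: [447.4, 14.1, 350.5]
eef_rot: [-3.142, -0.0, 1.307]
wrist_force: [0.3, 0.8, 1.3]
finger_gap: 0.4
finger_force: 0.0
```

Run:
```python
from cell import optics,manip
from h import *
w=optics.camera("wrist"); np.savez("pics/w1.npz",**w)
cv2.imwrite("pics/w1.png",w["frame"][:,:,::-1])
s=manip.read_state(); print(s["eef_pos"],s["eef_rot"],s["finger_gap"],s["joints"])
```

```text
[448.70218087  11.08051836 349.93389819] [3.14154007e+00 8.98864142e-04 1.30579904e+00] 0.5616578905476092 [-5.68026130e-02  1.31758426e-01  1.86040652e+00 -9.75604577e-04
  1.14956222e+00  2.08593626e-01]
```

View pics/w1.png

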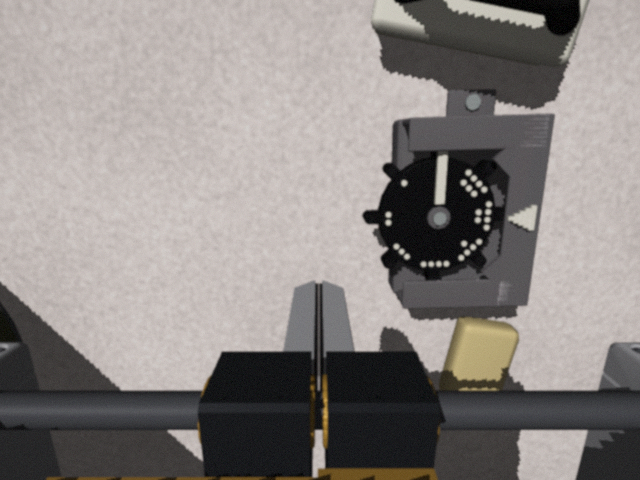

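The wrist view shows the axle at (438,217), the wedge tip at (509,217), the bar tip at (442,154) and the front lobe tip at (366,216). The closed fingertips are at (297..346, 283) and the soap is at the lower right.

Run:
```python
from h import *
from cell import manip
w=dict(np.load("pics/w1.npz")); f=w["frame"].astype(int)
wh=(f.min(2)>150)&((f.max(2)-f.min(2))<45)
P={}
for n,(u0,v0,u1,v1) in dict(bar=(430,145,455,207),wedge=(503,200,540,235)).items():
    m=wh[v0:v1,u0:u1].astype(np.uint8); k,_,st,_=cv2.connectedComponentsWithStats(m); print(n,[(s[0]+u0,s[1]+v0,s[2],s[3],s[4]) for s in st[1:] if s[4]>20])
A=cast(w,[438.5,217],46)[0];W=cast(w,[509,217],54)[0];B=cast(w,[442,153.5],46.5)[0];L=cast(w,[364.5,216.5],45)[0]
ang=lambda d:np.degrees(np.arctan2(d[1],d[0]))
for n,p in dict(W=W,B=B,L=L).items(): print(n,p.round(1),np.hypot(*(p-A)[:2]).round(1),ang(p-A).round(1))
print("A",A)
print(cast(w,[[297,283],[346,283],[306,283],[332,283],[319,283]],151).round(1))
```

```text
bar [(np.int32(436), np.int32(155), np.int32(11), np.int32(49), np.int32(421))]
wedge [(np.int32(509), np.int32(205), np.int32(28), np.int32(25), np.int32(381))]
W [593.9  -2.9  54. ] 51.5 -13.1
B [554.5  56.4  46.5] 48.8 77.3
L [487.5  24.1  45. ] 58.3 164.8
A [543.76156515   8.7679286   46.        ]
[[438.2  24.5 151. ]
 [463.1  17.8 151. ]
 [442.8  23.2 151. ]
 [456.   19.7 151. ]
 [449.4  21.5 151. ]]
```

Call:
step_arm --increments '[[[0,0,-0.027,0,0,0.775,1],[0,0,0,0,0,0.775,1],[0,0,0,0,0,0.775,1],[0,0,0,0,0,0.775,1],[0,0,0,0,0,0,1]]]'

```text
clock: 3.2
eef_pos: [446.2, 15.6, 223.7]
eef_rot: [-3.135, 0.001, 1.328]
wrist_force: [-0.1, -0.2, -0.7]
finger_gap: 0.5
finger_force: 0.0
```

Call:
step_arm --increments '[[[0,0,0,0,0.2,0,1],[0,0,0,0,0.2,0,1],[0,0,0,0,0.2,0,1],[0,0,0,0,0.16,0,1],[0,0,0,0,0,0,1]]]'

```text
clock: 3.7
eef_pos: [477.5, 8.0, 227.2]
eef_rot: [3.14, -0.0, 1.328]
wrist_force: [-0.1, -0.2, 0.1]
finger_gap: 0.3
finger_force: 0.0
```

```bash
cat > st.py <<'E'
from h import *
from cell import optics,manip
import sys
s=manip.read_state(); p=s["eef_pos"]; a=np.radians(-14); d=np.array(p[:2])-[543.5,9]
print("case xy",(d@[np.cos(a),np.sin(a)]).round(1),(d@[-np.sin(a),np.cos(a)]).round(1),"z",round(p[2],1),"yaw",np.degrees(s["eef_rot"][2]).round(2),"F",np.round(s["wrist_force"],1),s["clock"])
w=optics.camera("wrist"); cv2.imwrite(f"pics/{sys.argv[1]}.png",w["frame"][:,:,::-1]); np.savez(f"pics/{sys.argv[1]}.npz",**w)
E
python3 st.py w2
```

```text
case xy -63.8 -16.9 z 227.2 yaw 76.11 F [-0.1 -0.2  0.1] 3.7
```

View pics/w2.png

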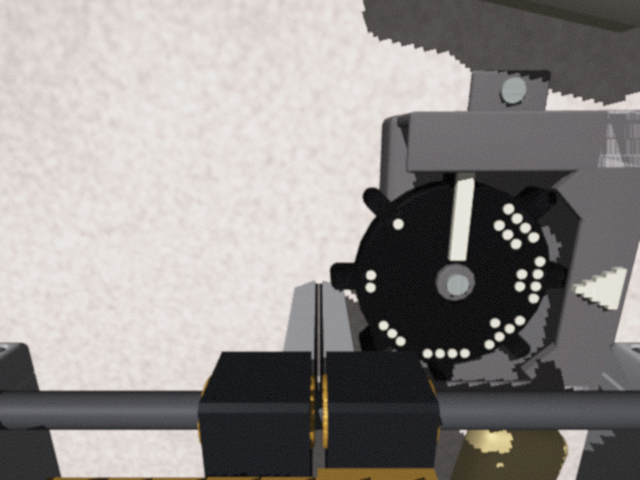

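The fingertip edge at (346,283) sits in the gap just on the -y side of the front lobe (335,275), and clear of the disc rim (356). Its reach on the lobe is about 7 mm. Now a slow push to +y.

Call:
step_arm --increments '[[[0,0,0,0.08,0.03,0,1],[0,0,0,0.08,0,0,1],[0,0,0,0.08,0,0,1],[0,0,0,0.08,0,0,1],[0,0,0,0.08,0,0,1]]]'

```text
clock: 4.25
eef_pos: [481.7, 23.8, 226.7]
eef_rot: [3.141, 0.0, 1.329]
wrist_force: [0.3, -1.8, -0.3]
finger_gap: 0.5
finger_force: 0.7
```

Call:
step_arm --increments '[[[0,0,0,0.08,0,0,1],[0,0,0,0.08,0,0,1],[0,0,0,0.08,0,0,1],[0,0,0,0.08,0,0,1],[0,0,0,0.08,0,0,1]]]'

```text
clock: 4.75
eef_pos: [485.6, 39.3, 226.7]
eef_rot: [-3.142, -0.0, 1.329]
wrist_force: [0.2, -0.5, -0.4]
finger_gap: 0.6
finger_force: 0.0
```

```bash
python3 st.py w3
```

```text
case xy -63.5 15.4 z 226.7 yaw 76.12 F [ 0.2 -0.5 -0.4] 4.75
```

View pics/w3.png

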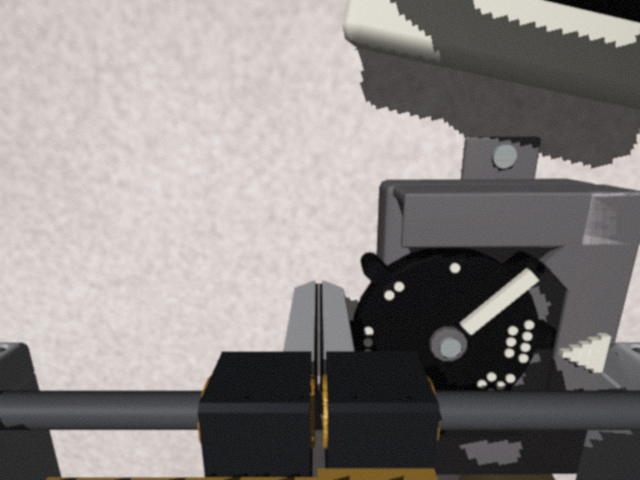

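The wheel has moved one click: the bar now points to upper right at (533,272), 45° short of the wedge. I'll clear the finger, return it to the start and repeat.

Call:
step_arm --increments '[[[0,0,0,0.1,0,0,1],[0,0,0,0,0,0,1],[0,0,0,0,-0.25,0,1],[0,0,0,0,-0.3,0,1],[0,0,0,0,-0.3,0,1]]]'

```text
clock: 5.3
eef_pos: [452.4, 51.1, 226.5]
eef_rot: [-3.141, 0.0, 1.328]
wrist_force: [0.3, 0.0, 0.3]
finger_gap: 0.7
finger_force: 0.0
```

Call:
step_arm --increments '[[[0,0,0,-0.3,0,0,1],[0,0,0,-0.3,0,0,1],[0,0,0,-0.3,0,0,1],[0,0,0,0,0,0,1],[0,0,0,0,0,0,1]]]'

```text
clock: 5.8
eef_pos: [445.0, 15.5, 226.7]
eef_rot: [3.142, -0.0, 1.327]
wrist_force: [-0.4, 0.5, -0.1]
finger_gap: 0.3
finger_force: 0.0
```

```bash
python3 st.py w4
```

```text
case xy -97.2 -17.5 z 226.7 yaw 76.05 F [-0.4  0.5 -0.1] 5.8
```

View pics/w4.png

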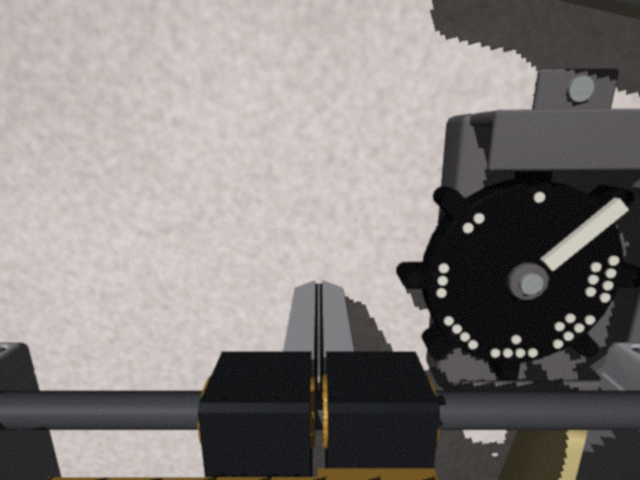

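The wheel rests one click before nil: the front lobe (402,273) points forward and the bar tip (622,205) lies on the lobe just before the wedge. Second stroke.

Call:
step_arm --increments '[[[0,0,0,0,0.25,0,1],[0,0,0,0,0.25,0,1],[0,0,0,0,0.2,0,1],[0,0,0,0,0.15,0,1],[0,0,0,0,0,0,1]]]'

```text
clock: 6.35
eef_pos: [478.5, 7.8, 226.5]
eef_rot: [3.141, -0.0, 1.328]
wrist_force: [-0.7, -0.2, 1.0]
finger_gap: 0.7
finger_force: 0.0
```

Call:
step_arm --increments '[[[0,0,0,0.08,0,0,1],[0,0,0,0.08,0,0,1],[0,0,0,0.08,0,0,1],[0,0,0,0.08,0,0,1],[0,0,0,0.08,0,0,1]]]'

```text
clock: 6.85
eef_pos: [481.7, 23.8, 226.7]
eef_rot: [3.141, 0.0, 1.329]
wrist_force: [0.4, -1.2, -0.6]
finger_gap: 0.6
finger_force: 0.7
```

Call:
step_arm --increments '[[[0,0,0,0.08,0,0,1],[0,0,0,0.08,0,0,1],[0,0,0,0.08,0,0,1],[0,0,0,0.08,0,0,1],[0,0,0,0.08,0,0,1]]]'

```text
clock: 7.35
eef_pos: [485.6, 39.3, 226.6]
eef_rot: [-3.142, -0.0, 1.329]
wrist_force: [0.2, 0.3, 0.6]
finger_gap: 0.6
finger_force: 0.0
```

Call:
step_arm --increments '[[[0,0,0,0.1,0,0,1],[0,0,0,0,0,0,1],[0,0,0,0,-0.25,0,1],[0,0,0,0,-0.3,0,1],[0,0,0,0,-0.3,0,1]]]'

```text
clock: 7.85
eef_pos: [452.4, 51.1, 226.5]
eef_rot: [-3.141, 0.0, 1.328]
wrist_force: [0.3, -0.6, 1.2]
finger_gap: 0.6
finger_force: 0.0
```

Call:
step_arm --increments '[[[0,0,0,0,-0.25,-0.5,1],[0,0,0,-0.3,0,-0.75,1],[0,0,0,-0.3,0,-0.75,1],[0,0,0,-0.3,0,-0.75,1],[0,0,0,0,0,0,1]]]'

```text
clock: 8.35
eef_pos: [434.8, 17.7, 339.9]
eef_rot: [3.136, -0.001, 1.328]
wrist_force: [-0.4, 0.4, -1.1]
finger_gap: 0.4
finger_force: 0.0
```

```bash
python3 st.py w5
```

```text
case xy -107.6 -17.8 z 339.9 yaw 76.06 F [-0.4  0.4 -1.1] 8.35
```

View pics/w5.png

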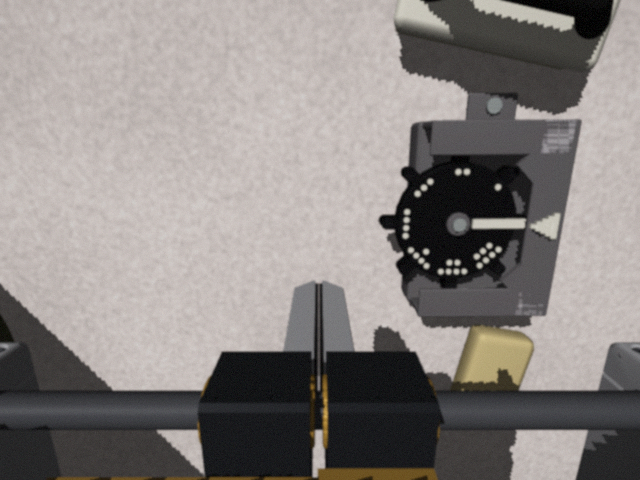

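The bar, from (470,224) to (525,224), points at the wedge tip (529,224). The wheel rests in its click, the brush and soap look undisturbed, and the hand is clear. Handing in.

Call:
step_arm --increments '[[[0,0,0,0,0,0,1],[0,0,0,0,0,0,1],[0,0,0,0,0,0,1]]]'

```text
clock: 8.7
eef_pos: [435.0, 18.7, 335.7]
eef_rot: [-3.14, 0.0, 1.329]
wrist_force: [-0.6, -0.1, -0.2]
finger_gap: 0.6
finger_force: 0.0
```

```bash
python3 -c "
from cell import workorder
print(workorder.sign_off())"
```

```text
the job is handed in; nothing more can be done
None
```

The tally is back at nil after two light one-click pushes: the last picture shows the bar at the wedge and the wheel at rest, nothing else was touched, and I handed the job in at 8.7 s with the hand clear.

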